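# Load a galley of type into a spring-gated dock

## Task

Push the galley of type along its chute into the dock, fully home against the end stop. The sprung red gate blocks the way: hold it sunk by pressing the long red bar with the black rubber top down with one fingertip while you push the back of the galley with the other, keep the bar down until the galley is home, then let go so that the gate springs up behind it, and move clear. Push only: lift nothing, keep all the type standing on the galley, and leave the loose blocks round about alone.

Things in the scene. Friction and masses are not known exactly. Their poses are not given: they have to be found in the camera images.
- dock: Fixed low dock, steel deck on a pale wooden frame. Origin on the table under the gate slot, mid-chute; +x = the way the galley goes in, +y from chute to press bar, z up. Deck top 34 mm above the table. Chute from x -232 mm (open mouth) to the end stop's buffers at x +140, between two dark rails, inner faces at y -46 and +46 mm, 6 mm thick, tops 44 mm above the table.
- gate (a joint): Hinge of the gate, rad: 0 = up (sprung shut), 0.24 = bar right down (end of travel). Gate and press bar are one red piece on a pin along dock x at y +112 mm, 36 mm above the table. Above 0.18 the gate is below the deck and the galley can slide over it. Holding it sunk takes about 4 N down on the middle of the bar; a push along the chute does not move it.
- gate_tongue (a point): Middle of the upper edge of the red gate tongue. The tongue is 6 mm thick (dock x -3 to +3 mm), spans dock y -6 to +38 mm, and when up stands 13 mm above the deck, blocking the galley from either side. It sinks with the bar and springs back when the bar is let go.
- bar_far (a point): Fixed point near the mouth end of the press bar, half-way across it, at the height of its black rubber top when pressed level (0.21 rad, 42.5 mm above the table). The bar: dock x -212 to +9 mm, y +61 to +95 mm, along the chute outside its rail. At rest its chute-side edge is about 10 mm higher. Pressing anywhere along it sinks the gate.
- bar_near (a point): Fixed point at the gate end of the same press bar (dock x = 0), half-way across it, at the height of its top when pressed level.
- galley: Loose steel tray 130 x 88 x 21 mm with three rims and brass corners, in the chute short of the gate, loaded with type (0.9 kg in all). Origin: centre of its underside; +x along the chute to the gate, z up. No rim at the front; the back rim is an upright face 20 mm high. 2 mm play to each rail. Home: front on the buffers, back at dock x +10 mm, 7 mm past the gate.
- galley_rear (a point): Middle of the outer face of the galley's back rim, 10 mm above its underside: where to push.
- galley_front (a point): Middle of the galley's front edge.
- type_a: Lines of metal type 51 x 34 x 23 mm, standing loose on the galley against the back rim; origin at the centre of its underside.
- type_b: Lines of metal type 34 x 41 x 26 mm, beside the first; origin at the centre of its underside.
- type_c: Lines of metal type 45 x 32 x 26 mm, at the galley's open front; origin at the centre of its underside.
- spacer: Wooden furniture block 60 x 24 x 18 mm, lying across the middle of the galley; origin at the centre of its underside.
- wood_letter: Bystander: wooden letter block 44 x 36 x 23 mm on the table beside the dock.
- quoin: Bystander: toothed iron quoin 44 x 22 x 18 mm on the table beside the dock.
- metal_block: Bystander: blue-grey metal block 44 x 32 x 22 mm on the table behind the dock.
Things that resemble listed ones, but are neither listed nor needed, are in the scene too. What is shaped like the galley but purple is not meant. Leave any turquoise look-alike of the spacer alone.

How it is judged:
By the outcome, as a careful person would: the job done as asked, in the order asked, and still so for the second after the job is handed in, with the robot touching nothing.
It also fails if it takes over 48 s, if anything falls off the work surface, if the arm or the gripper's body presses on something with over 40 N, if the wrist force passes 120 N, or if a joint passes its speed limit or range.

## Robot

A 6-joint arm with a two-finger parallel gripper is mounted at the origin on a cart in front of the work surface, level with it; the furniture and walls round the work are solid. World frame = base frame: x ahead of the robot, y to its left, z up, the work surface at z = 0. Lengths are in m, angles in rad, forces in N, time in s.
With the tool pointing down it reaches from about 0.4 to 0.925 m from the base axis. Payload 3.4 kg.
Tool frame: the origin (TCP) lies between the finger pads; the fingertips stand 25 mm ahead of it and the grasp point (between the pads) lies 6 mm ahead of it; x points along the fingers, z is the direction in which the jaws open and shut, and the axes are right-handed (so a half turn about x gives the same grasp; the last joint's range is limited). The gripper opens to 85 mm and grips with 20 to 120 N. Pads are 22 mm wide; open, the fingers measure 114 mm over their backs; the gripper's body (76 mm by 85 mm) begins 54 mm behind the grasp point. The pads swing forward as they close: fully open they stand 13 mm farther back than shut.
Start: joints at [1.038, 0.307, 1.506, -0, 1.328, -0.073], TCP at [0.255, 0.516, 0.256] pointing down, gripper open.
Joint ranges: [-3.12, 3.12], [-1.05, 2.28], [0.14, 2.33], [-1.42, 4.57], [0.1, 2.73], [-2.68, 2.68]. Speed limits (rad/s): [2.57, 2.57, 3.14, 3.14, 3.14, 3.14].

## Interface

Orientations are given as a unit quaternion [w, x, y, z].
In Python, from bench import ctrl, cams gives the robot as it stands. The module is installed in compiled form; this text tells all that it offers.
- The arm moves only by the tool servo_tool, never from a script. Its argument "moves" is a list of rows, each an object with "travel": the shift along the tool's x, y, z in mm, a list of three; "twist": the turn about the tool's x in degrees; "fingers": the gripper's target within -1 to 1 (fully open at 1, half-way at 0, shut at -1). A call has 1 to 12 rows; each row shifts and turns the commanded pose from where the row before left it, along the tool's axes as they then stand; what a row does not reach is not made up. A row lasts 1/8 s, in which the tool goes at most 62.5 mm and 10.7 degrees, less where a joint would pass 70% of its speed; a pose out of reach is approached as far as the arm can. A call is refused whole if a number of a shift passes 62.5 or a number of a turn 10.7, either way. A call with a gripper value outside its range is refused whole. The fingers move at their own pace and stop on an object; the grip force is fixed at half the most. Time passes only in rows, so rows that do not move let the fingers close. It gives the time, the measured TCP pose, the force and the opening at its end, in the units of the state.
- ctrl.get_state(): the state, without advancing time (a new reading comes with each control period).
- cams.get_image(name): name is "side" or "top"; returns the picture (400x640x3 uint8, red, green, blue); there is no depth.
- cams.camera_info(name): a dict with "fx", "fy", "cx", "cy" (pixels), "origin" and "orientation" of the camera in the world. Camera axes: x right, y up, looking along -z (the intrinsics and any distortion apply to the point x, -y, -z); pixel columns grow to the right and rows downward; lengths in m; the calibration is good to about 2 mm. A picture is of the moment at which its call begins. camera_info takes no time and is no camera call.
- ctrl.hand_in(): hands the job in, once; it reports no verdict.
The state is a dict: "time": time; "qpos": joint angles; "qvel": joint speeds; "effort": joint torques, N m; "ee_pos": TCP position; "tcp_rot": TCP orientation; "wrist_force": force on the tool from outside, world axes, zero at the start; "ft_torque": the same for the moment, N m; "width": finger opening in m.
Only numpy, scipy, OpenCV 4.12 (cv2) and the standard library are available. Lean on these libraries where they do the work, as an engineer would, in place of code of your own. Each camera call takes 0.05 s, during which the arm holds its last target. There are 200 camera calls.

## Working session

There is one attempt and no reset: what is moved stays moved. The work goes in short steps, Python scripts to look and compute and a tool call to move; the robot and the scene stay as the last step left them, time stands still between calls to the robot, and variables do not carry over. Pictures are saved under pics/ and viewed, about 8 in all and at most 12, crops included, and the job is handed in when it is done.

Besides the shell and the picture viewer there is one more tool, called after ">>>" in YAML: its name, and indented under it one key for each argument. servo_tool: Moves the arm, as the interface text tells. Its arguments: {"type":"object","properties":{"moves":{"type":"array"}},"required":["moves"]}

```bash
mkdir -p pics; python3 - <<'E'
from bench import ctrl,cams
import cv2
for n in("top","side"):
    cv2.imwrite(f"pics/{n}0.png",cams.get_image(n)[:,:,::-1]); print(n,cams.camera_info(n))
s=ctrl.get_state();print({k:s[k] for k in("time","ee_pos","tcp_rot","wrist_force","width")})
E
```

```text
top {'fx': 480.83631231495997, 'fy': 480.83631231495997, 'cx': 317.03407929078486, 'cy': 201.57349859952177, 'origin': array([ 0.35731736, -0.02935745,  0.98886158]), 'orientation': array([ 0.70491627,  0.07174902, -0.0600288 , -0.70309435])}
side {'fx': 419.9208247167902, 'fy': 419.9208247167902, 'cx': 325.5475221330075, 'cy': 198.46119410453505, 'origin': array([ 0.192191  , -0.77615   ,  0.44812484]), 'orientation': array([ 0.81902816,  0.53258229, -0.10792089, -0.18412512])}
{'time': 0.1, 'ee_pos': array([0.25440656, 0.51502517, 0.25550804]), 'tcp_rot': array([ 0.60004948, -0.37348572,  0.60116791,  0.37288897]), 'wrist_force': array([-0.25653418, -1.36785637,  1.07905934]), 'width': 0.08516952801002094}
```

View pics/top0.png

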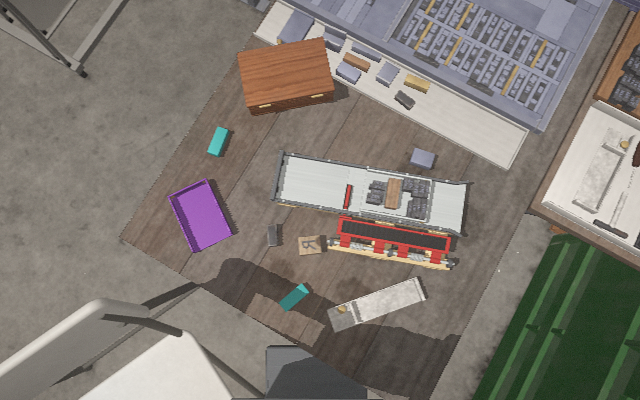

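View pics/side0.png

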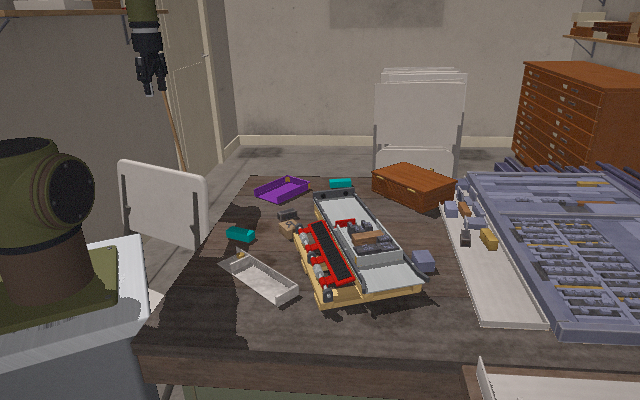

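The galley is at top (400,197), in the chute with type on it. The things that could be mistaken for it are the purple tray at (200,215) and the empty grey tray at (378,303). The gate tongue is at (348,196) and the press bar at (395,235). I'll check these in a close crop.

```bash
python3 - <<'E'
import cv2
a=cv2.imread("pics/top0.png")[140:280,265:475]
cv2.imwrite("pics/c1.png",cv2.resize(a,None,fx=3.8,fy=3.8,interpolation=cv2.INTER_CUBIC))
a=cv2.imread("pics/side0.png")[180:315,285:435]
cv2.imwrite("pics/c2.png",cv2.resize(a,None,fx=4.4,fy=4.4,interpolation=cv2.INTER_CUBIC))
E
```

```text
(no output)
```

View pics/c1.png

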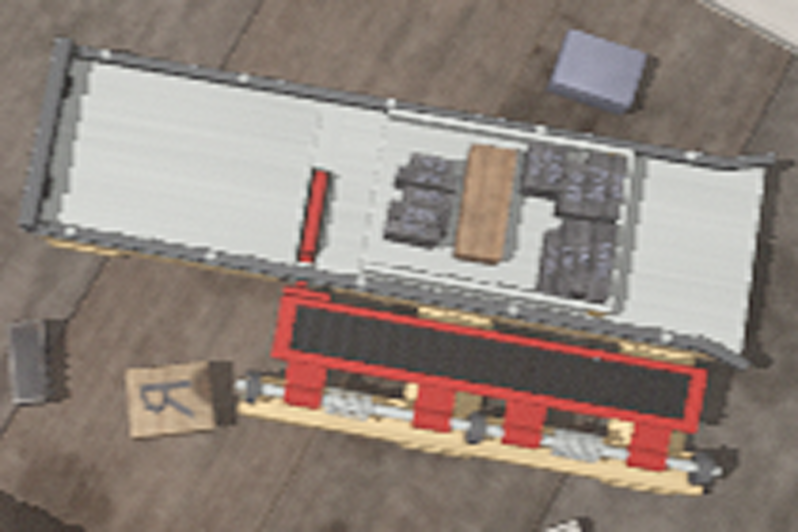

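View pics/c2.png

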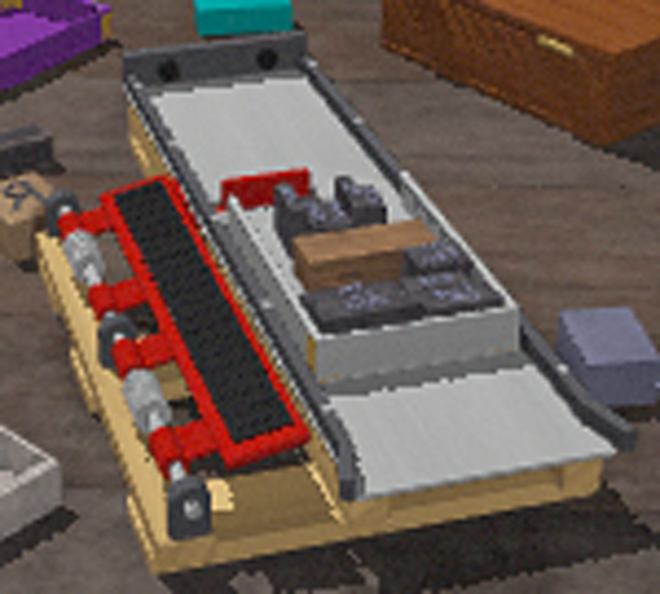

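The crops confirm it. The tray in the chute holds type and the wooden furniture block, and its back rim runs in crop 1 from (637,152) to (620,312). The gate is up at (314,215) and the bar is at rest. Next I fit the dock pose and galley x from both views.

```bash
cat > h.py <<'E'
import numpy as np
from scipy.spatial.transform import Rotation as R
from bench import ctrl,cams
def rot(q): return R.from_quat(np.r_[q[1:],q[0]])
def proj(P,i):
    p=rot(i["orientation"]).inv().apply(P-i["origin"]); z=-p[:,2]
    return np.c_[i["cx"]+i["fx"]*p[:,0]/z, i["cy"]-i["fy"]*p[:,1]/z]
E
python3 - <<'E'
from h import *
from scipy.optimize import least_squares
I={n:cams.camera_info(n) for n in("top","side")}
# dock x,y,z(mm), is_galley, pixel in crop
T=[(0,-6,47,0,321,170),(0,38,47,0,306,262),(9,61,53,0,282,290),(-212,61,53,0,706,370),(9,95,46,0,274,355),(-212,95,46,0,697,432),
(0,-44,55,1,637,152),(0,44,55,1,620,312),(130,-44,55,1,390,105),(130,44,55,1,362,285),(-232,-46,34,0,765,168),(-232,46,34,0,742,350)]
S=[(0,38,47,0,222,180),(0,-6,47,0,307,168),(9,61,53,0,172,180),(-212,61,53,0,308,432),(9,95,46,0,105,195),(-212,95,46,0,228,460),
(0,44,55,1,310,328),(0,-44,55,1,520,308),(0,44,34,1,315,380),(0,-44,34,1,518,345),(-232,46,34,0,360,495),(-232,-46,34,0,603,458)]
T=np.array(T,float);S=np.array(S,float)
pt=(T[:,4:]+.5)/3.8-.5+[265,140]; ps=(S[:,4:]+.5)/4.4-.5+[285,180]
def W(A,p):
    P=A[:,:3].copy(); P[:,0]+=A[:,3]*p[3]; P/=1000
    c,s=np.cos(p[2]),np.sin(p[2])
    return np.c_[p[0]+c*P[:,0]-s*P[:,1],p[1]+s*P[:,0]+c*P[:,1],P[:,2]]
f=lambda p:np.r_[(proj(W(T,p),I["top"])-pt).ravel(),(proj(W(S,p),I["side"])-ps).ravel()]
r=least_squares(f,[.37,-.1,1.4,-150],x_scale=[.1,.1,.1,100],loss="soft_l1")
print(r.x);print(f(r.x).reshape(-1,2).round(1).tolist())
p=r.x;c,s=np.cos(p[2]),np.sin(p[2])
st=ctrl.get_state();M=rot(st["tcp_rot"]).as_matrix();print("tool axes\n",M.round(3))
for yc in(30,): 
  for x in(p[3]-40,p[3]-11,-1):
    q=W(np.array([[x,yc,0,0]]),p)[0];print(x,q,np.hypot(q[0],q[1]))
d=np.array([c,s,0]);print("dock x in tool",M.T@d,"angle of dock x, tool y:",p[2],np.arctan2(M[1,1],M[0,1]),"tool z",np.arctan2(M[1,2],M[0,2]))
E
```

```text
[ 5.64450572e-01 -7.78191893e-02  1.39210335e+00 -1.58729186e+02]
[[0.7, -0.0], [0.9, -3.0], [0.8, -0.4], [1.2, -1.3], [-0.2, -0.1], [0.3, -0.1], [-0.2, -0.6], [-2.0, 0.4], [0.1, 0.5], [0.2, -4.2], [0.1, 2.9], [0.3, -0.5], [-0.7, 0.0], [0.1, 0.0], [-1.1, -3.0], [0.9, -1.3], [-1.7, -1.3], [-1.0, -0.7], [0.3, 2.8], [-0.5, -0.0], [-1.0, 1.1], [-0.7, 1.6], [1.8, -0.3], [-0.8, -1.2]]
tool axes
 [[-0.001 -0.897  0.443]
 [-0.002  0.443  0.897]
 [-1.     0.    -0.002]]
-198.72918607337465 [ 0.49960544 -0.26805167  0.        ] 0.5669720440966511
-169.72918607337465 [ 0.50476    -0.23951345  0.        ] 0.5587032783103926Traceback (most recent call last):
  File "<stdin>", line 22, in <module>
  File "<stdin>", line 12, in W
numpy._core._exceptions._UFuncOutputCastingError: Cannot cast ufunc 'add' output from dtype('float64') to dtype('int64') with casting rule 'same_kind'
```

>>> servo_tool:
  moves:
    - {"travel": [0, 0, 0], "twist": 10.5, "fingers": 0.8}
    - {"travel": [0, 0, 0], "twist": 10.5, "fingers": 0.8}
    - {"travel": [0, 0, 0], "twist": 10.5, "fingers": 0.8}
    - {"travel": [0, 0, 0], "twist": 10.5, "fingers": 0.8}
    - {"travel": [0, 0, 0], "twist": 10.5, "fingers": 0.8}
    - {"travel": [0, 0, 0], "twist": 10.5, "fingers": 0.8}
    - {"travel": [0, 0, 0], "twist": 10.5, "fingers": 0.8}
    - {"travel": [0, 0, 60], "twist": 0.4, "fingers": 0.8}
    - {"travel": [0, 0, 60], "twist": 0, "fingers": 0.8}
    - {"travel": [0, 0, 60], "twist": 0, "fingers": 0.8}
    - {"travel": [0, 0, 60], "twist": 0, "fingers": 0.8}
    - {"travel": [0, 0, 60], "twist": 0, "fingers": 0.8}

```text
time: 1.6
ee_pos: [0.5516, 0.4622, 0.2556]
tcp_rot: [0.704, 0.063, 0.705, -0.063]
wrist_force: [-0.2, 0.5, -0.0]
width: 0.0768
```

```bash
cat >> h.py <<'E'
D=[0.56445,-0.07782,1.3921]
def show():
    s=ctrl.get_state();c,n=np.cos(D[2]),np.sin(D[2]);d=s["ee_pos"]-[D[0],D[1],0]
    M=rot(s["tcp_rot"]).as_matrix();f=s["wrist_force"]
    print("t",s["time"],"dock xyz mm",(1000*np.array([c*d[0]+n*d[1],-n*d[0]+c*d[1],d[2]])).round(1),"yaw err deg",np.degrees(np.arctan2(M[1,1],M[0,1])-D[2]).round(2),
    "tilt",M[2].round(3),"F dock",np.array([c*f[0]+n*f[1],-n*f[0]+c*f[1],f[2]]).round(1),"w",s["width"],"q",s["qpos"].round(2))
E
python3 -c "from h import *;show()"
```

```text
t 1.6 dock xyz mm [529.2 108.6 255.6] yaw err deg 0.05 tilt [-1.    -0.001 -0.001] F dock [ 0.5  0.3 -0. ] w 0.07683849558885592 q [0.64 0.51 1.17 0.   1.46 0.82]
```

>>> servo_tool:
  moves:
    - {"travel": [0, -50, 36], "twist": 0, "fingers": 0.8}
    - {"travel": [0, -50, 36], "twist": 0, "fingers": 0.8}
    - {"travel": [0, -62, 0], "twist": 0, "fingers": 0.8}
    - {"travel": [0, -62, 0], "twist": 0, "fingers": 0.8}
    - {"travel": [0, -62, 0], "twist": 0, "fingers": 0.8}
    - {"travel": [0, -62, 0], "twist": 0, "fingers": 0.8}
    - {"travel": [0, -62, 0], "twist": 0, "fingers": 0.8}
    - {"travel": [0, -62, 0], "twist": 0, "fingers": 0.8}
    - {"travel": [0, -62, 0], "twist": 0, "fingers": 0.8}
    - {"travel": [0, -62, 0], "twist": 0, "fingers": 0.8}
    - {"travel": [20, -62, 0], "twist": 0, "fingers": 0.8}
    - {"travel": [40, -62, 0], "twist": 0, "fingers": 0.8}

```text
time: 3.1
ee_pos: [0.496, -0.2494, 0.2038]
tcp_rot: [0.706, 0.062, 0.703, -0.064]
wrist_force: [1.2, -0.6, -0.1]
width: 0.0766
```

```bash
python3 -c "from h import *;show()"
```

```text
t 3.1 dock xyz mm [-181.    36.9  203.8] yaw err deg 0.01 tilt [-1.    -0.001  0.004] F dock [-0.4 -1.3 -0.1] w 0.0766352095652545 q [-0.54  0.32  1.63 -0.    1.19 -0.36]
```

>>> servo_tool:
  moves:
    - {"travel": [45, -5, 0], "twist": 0, "fingers": 0.8}
    - {"travel": [45, 0, 0], "twist": 0, "fingers": 0.8}
    - {"travel": [10, 0, 0], "twist": 0, "fingers": 0.8}
    - {"travel": [0, 0, 0], "twist": 0, "fingers": 0.8}

```text
time: 3.6
ee_pos: [0.4948, -0.2514, 0.103]
tcp_rot: [0.704, 0.063, 0.705, -0.062]
wrist_force: [0.4, -1.0, 1.0]
width: 0.0766
```

```bash
python3 - <<'E'
from h import *;import cv2
a=cams.get_image("side")[170:320,270:450,::-1];b=cams.get_image("top")[130:280,330:510,::-1]
cv2.imwrite("pics/p1.png",cv2.resize(np.hstack([a,b]),None,fx=2.2,fy=2.2,interpolation=cv2.INTER_CUBIC));show()
E
```

```text
t 3.7 dock xyz mm [-183.6   36.3  104.8] yaw err deg 0.09 tilt [-1.    -0.001  0.003] F dock [0.1 0.7 0.2] w 0.07702587156467967 q [-0.55  0.44  1.74 -0.    0.96 -0.37]
```

View pics/p1.png

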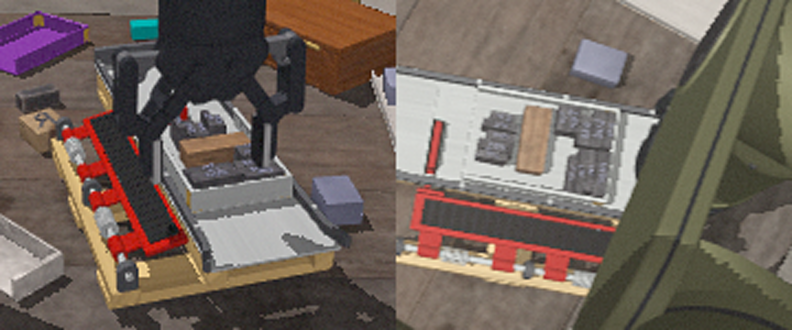

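The side view shows both fingertips still in the air, at crop (153,185) on the bar side and (268,165) on the galley side. The galley is undisturbed. I'll check the tip heights.

```bash
python3 - <<'E'
from h import *
from scipy.optimize import least_squares
i=cams.camera_info("side");c,s=np.cos(D[2]),np.sin(D[2])
def w(x,y,z): return np.array([[D[0]+(c*x-s*y)/1e3,D[1]+(s*x+c*y)/1e3,z/1e3]])
for u,v in((153,185),(268,165)):
    px=np.array([270+u/2.2,170+v/2.2])
    # plane x=-195 (near side of pad)
    r=least_squares(lambda q:(proj(w(-195,q[0],q[1]),i)-px).ravel(),[30,80]);print("y,z at x=-195",r.x)
E
```

```text
y,z at x=-195 [82.89336436 88.98903995]
y,z at x=-195 [-7.17498731 91.01634966]
```

>>> servo_tool:
  moves:
    - {"travel": [15, -3, 3], "twist": 0, "fingers": 0.8}
    - {"travel": [15, 0, 0], "twist": 0, "fingers": 0.8}
    - {"travel": [8, 0, 0], "twist": 0, "fingers": 0.8}
    - {"travel": [0, 0, 0], "twist": 0, "fingers": 0.8}
    - {"travel": [0, 0, 0], "twist": 0, "fingers": 0.8}

```text
time: 4.32
ee_pos: [0.4966, -0.2548, 0.0652]
tcp_rot: [0.704, 0.063, 0.705, -0.063]
wrist_force: [-1.9, 1.1, 1.8]
width: 0.0769
```

```bash
python3 -c "from h import *;show()"
```

```text
t 4.325 dock xyz mm [-186.2   35.3   65.2] yaw err deg 0.06 tilt [-1.     0.    -0.002] F dock [0.7 2.1 1.8] w 0.07693165749940795 q [-0.55  0.49  1.77 -0.    0.88 -0.37]
```

>>> servo_tool:
  moves:
    - {"travel": [3, 0, 0], "twist": 0, "fingers": 0.8}
    - {"travel": [3, 0, 0], "twist": 0, "fingers": 0.8}
    - {"travel": [0, 0, 0], "twist": 0, "fingers": 0.8}
    - {"travel": [0, 0, 0], "twist": 0, "fingers": 0.8}

```text
time: 4.82
ee_pos: [0.4979, -0.2551, 0.0595]
tcp_rot: [0.705, 0.063, 0.704, -0.063]
wrist_force: [2.2, 2.4, 4.8]
width: 0.0764
```

```bash
python3 -c "from h import *;show()"
```

```text
t 4.825 dock xyz mm [-186.3   34.    59.5] yaw err deg 0.04 tilt [-1.     0.     0.001] F dock [ 2.8 -1.7  4.8] w 0.07642811774207238 q [-0.55  0.5   1.77  0.    0.86 -0.37]
```

>>> servo_tool:
  moves:
    - {"travel": [2, 0, 0], "twist": 0, "fingers": 0.8}
    - {"travel": [0, 0, 0], "twist": 0, "fingers": 0.8}
    - {"travel": [0, 0, 0], "twist": 0, "fingers": 0.8}

```text
time: 5.2
ee_pos: [0.4982, -0.2553, 0.0577]
tcp_rot: [0.705, 0.063, 0.704, -0.063]
wrist_force: [2.2, 2.5, 4.8]
width: 0.0771
```

>>> servo_tool:
  moves:
    - {"travel": [1.5, 0, 0], "twist": 0, "fingers": 0.8}
    - {"travel": [0, 0, 0], "twist": 0, "fingers": 0.8}
    - {"travel": [0, 0, 0], "twist": 0, "fingers": 0.8}

```text
time: 5.58
ee_pos: [0.4983, -0.2553, 0.0565]
tcp_rot: [0.705, 0.063, 0.703, -0.063]
wrist_force: [2.4, 3.2, 6.9]
width: 0.077
```

```bash
python3 - <<'E'
from h import *;import cv2
a=cams.get_image("side")[170:320,270:450,::-1];b=cams.get_image("top")[130:280,330:510,::-1]
cv2.imwrite("pics/p2.png",cv2.resize(np.hstack([a,b]),None,fx=2.2,fy=2.2,interpolation=cv2.INTER_CUBIC));show()
E
```

```text
t 5.675 dock xyz mm [-186.5   33.5   56.5] yaw err deg 0.03 tilt [-1.    -0.     0.002] F dock [ 3.  -2.4  6.7] w 0.07729991344186933 q [-0.55  0.51  1.78  0.    0.86 -0.37]
```

View pics/p2.png

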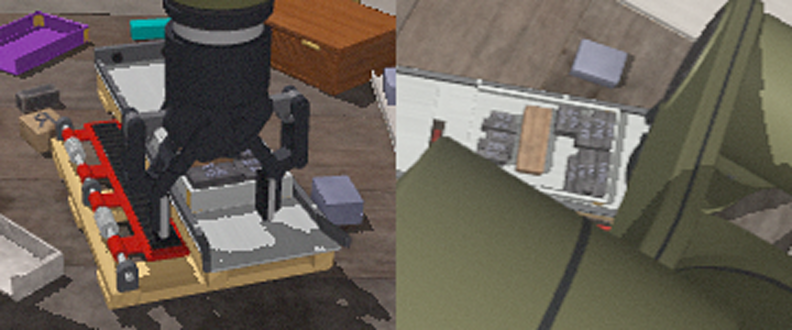

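The bar-side tip is on the black rubber at crop (165,240). The other tip stands in the chute behind the galley at (268,218). I'll press a little further to find the end of travel.

>>> servo_tool:
  moves:
    - {"travel": [1, 0, 0], "twist": 0, "fingers": 0.8}
    - {"travel": [0, 0, 0], "twist": 0, "fingers": 0.8}
    - {"travel": [0, 0, 0], "twist": 0, "fingers": 0.8}

```text
time: 6.05
ee_pos: [0.4984, -0.2554, 0.0563]
tcp_rot: [0.705, 0.063, 0.703, -0.063]
wrist_force: [2.1, 3.9, 13.1]
width: 0.077
```

>>> servo_tool:
  moves:
    - {"travel": [1, 0, 0], "twist": 0, "fingers": 0.8}
    - {"travel": [0, 0, 0], "twist": 0, "fingers": 0.8}
    - {"travel": [0, 0, 0], "twist": 0, "fingers": 0.8}

```text
time: 6.42
ee_pos: [0.4984, -0.2554, 0.0561]
tcp_rot: [0.705, 0.063, 0.703, -0.063]
wrist_force: [1.6, 4.3, 19.6]
width: 0.0766
```

```bash
python3 -c "from h import *;show()"
```

```text
t 6.425 dock xyz mm [-186.5   33.4   56.1] yaw err deg 0.04 tilt [-1.    -0.001  0.003] F dock [ 4.5 -0.8 19.6] w 0.0765782674664762 q [-0.55  0.51  1.78  0.    0.85 -0.37]
```

>>> servo_tool:
  moves:
    - {"travel": [-0.5, 3, 0], "twist": 0, "fingers": 0.8}
    - {"travel": [0, 4, 0], "twist": 0, "fingers": 0.8}
    - {"travel": [0, 3, 0], "twist": 0, "fingers": 0.8}
    - {"travel": [0, 3, 0], "twist": 0, "fingers": 0.8}
    - {"travel": [0, 3, 0], "twist": 0, "fingers": 0.8}
    - {"travel": [0, 3, 0], "twist": 0, "fingers": 0.8}
    - {"travel": [0, 3, 0], "twist": 0, "fingers": 0.8}
    - {"travel": [0, 4, 0], "twist": 0, "fingers": 0.8}
    - {"travel": [0, 4, 0], "twist": 0, "fingers": 0.8}
    - {"travel": [0, 4, 0], "twist": 0, "fingers": 0.8}

```text
time: 7.68
ee_pos: [0.5053, -0.227, 0.0564]
tcp_rot: [0.706, 0.058, 0.702, -0.065]
wrist_force: [-1.2, -12.8, 11.8]
width: 0.0768
```

```bash
python3 -c "from h import *;show()"
```

```text
t 7.675 dock xyz mm [-157.3   31.7   56.4] yaw err deg 0.23 tilt [-1.    -0.009  0.006] F dock [-12.8  -1.1  11.8] w 0.0768011771419373 q [-0.49  0.5   1.79 -0.01  0.84 -0.31]
```

>>> servo_tool:
  moves:
    - {"travel": [0.3, 4, -0.2], "twist": 0, "fingers": 0.8}
    - {"travel": [0, 5, -0.2], "twist": 0, "fingers": 0.8}
    - {"travel": [0, 5, -0.2], "twist": 0, "fingers": 0.8}
    - {"travel": [0, 5, -0.2], "twist": 0, "fingers": 0.8}
    - {"travel": [0, 5, -0.2], "twist": 0, "fingers": 0.8}
    - {"travel": [0, 5, 0], "twist": 0, "fingers": 0.8}
    - {"travel": [0, 5, 0], "twist": 0, "fingers": 0.8}
    - {"travel": [0, 5, 0], "twist": 0, "fingers": 0.8}
    - {"travel": [0, 5, 0], "twist": 0, "fingers": 0.8}

```text
time: 8.8
ee_pos: [0.5126, -0.1838, 0.0564]
tcp_rot: [0.707, 0.058, 0.702, -0.065]
wrist_force: [-1.3, -14.0, 14.3]
width: 0.0764
```

```bash
python3 -c "from h import *;show()"
```

```text
t 8.8 dock xyz mm [-113.5   32.2   56.4] yaw err deg 0.26 tilt [-1.    -0.009  0.007] F dock [-14.   -1.3  14.3] w 0.07636888465528033 q [-0.42  0.49  1.82 -0.01  0.83 -0.24]
```

>>> servo_tool:
  moves:
    - {"travel": [0, 5, 0], "twist": 0, "fingers": 0.8}
    - {"travel": [0, 5, 0], "twist": 0, "fingers": 0.8}
    - {"travel": [0, 5, 0], "twist": 0, "fingers": 0.8}
    - {"travel": [0, 5, 0], "twist": 0, "fingers": 0.8}
    - {"travel": [0, 5, 0], "twist": 0, "fingers": 0.8}
    - {"travel": [0, 5, 0], "twist": 0, "fingers": 0.8}
    - {"travel": [0, 5, 0], "twist": 0, "fingers": 0.8}
    - {"travel": [0, 5, 0], "twist": 0, "fingers": 0.8}
    - {"travel": [0, 5, 0], "twist": 0, "fingers": 0.8}
    - {"travel": [0, 5, 0], "twist": 0, "fingers": 0.8}

```text
time: 10.05
ee_pos: [0.5214, -0.1343, 0.0564]
tcp_rot: [0.707, 0.058, 0.702, -0.065]
wrist_force: [-2.0, -14.1, 16.3]
width: 0.0771
```

```bash
python3 - <<'E'
from h import *;import cv2
a=cams.get_image("side")[170:320,270:450,::-1];b=cams.get_image("top")[130:280,260:440,::-1]
cv2.imwrite("pics/p3.png",cv2.resize(np.hstack([a,b]),None,fx=2.2,fy=2.2,interpolation=cv2.INTER_CUBIC));show()
E
```

```text
t 10.15 dock xyz mm [-62.7  32.4  56.4] yaw err deg 0.3 tilt [-1.    -0.008  0.007] F dock [-12.1  -1.7  15. ] w 0.07688039644806545 q [-0.33  0.48  1.83 -0.01  0.82 -0.15]
```

View pics/p3.png

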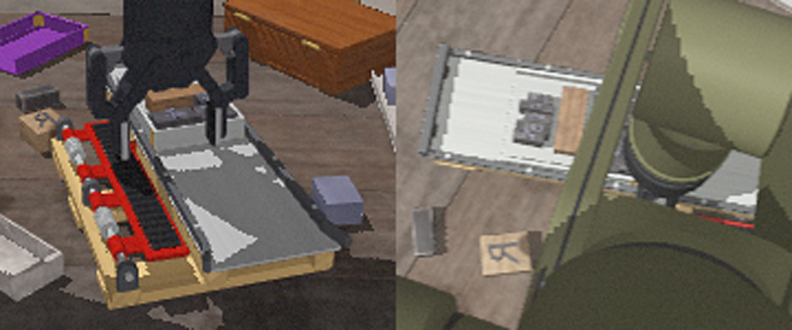

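The galley is past the gate. Its type is at crop (535,118) and the furniture block at (572,118), all still standing. I'll keep going.

>>> servo_tool:
  moves:
    - {"travel": [0, 5, 0], "twist": 0, "fingers": 0.8}
    - {"travel": [0, 5, 0], "twist": 0, "fingers": 0.8}
    - {"travel": [0, 5, 0], "twist": 0, "fingers": 0.8}
    - {"travel": [0, 5, 0], "twist": 0, "fingers": 0.8}
    - {"travel": [0, 5, 0], "twist": 0, "fingers": 0.8}
    - {"travel": [0, 5, 0], "twist": 0, "fingers": 0.8}
    - {"travel": [0, 5, 0], "twist": 0, "fingers": 0.8}
    - {"travel": [0, 4, 0], "twist": 0, "fingers": 0.8}
    - {"travel": [0, 3, 0], "twist": 0, "fingers": 0.8}
    - {"travel": [0, 3, 0], "twist": 0, "fingers": 0.8}

```text
time: 11.4
ee_pos: [0.5292, -0.09, 0.0564]
tcp_rot: [0.707, 0.058, 0.702, -0.064]
wrist_force: [-2.4, -17.0, 17.9]
width: 0.0769
```

```bash
python3 -c "from h import *;show()"
```

```text
t 11.4 dock xyz mm [-18.3  32.5  56.4] yaw err deg 0.29 tilt [-1.    -0.008  0.007] F dock [-17.1  -0.7  17.9] w 0.07694715223018983 q [-0.24  0.48  1.83 -0.01  0.82 -0.06]
```

>>> servo_tool:
  moves:
    - {"travel": [0, 2, 0], "twist": 0, "fingers": 0.8}
    - {"travel": [0, 2, 0], "twist": 0, "fingers": 0.8}
    - {"travel": [0, 2, 0], "twist": 0, "fingers": 0.8}
    - {"travel": [0, 2, 0], "twist": 0, "fingers": 0.8}
    - {"travel": [0, 2, 0], "twist": 0, "fingers": 0.8}
    - {"travel": [0, 2, 0], "twist": 0, "fingers": 0.8}

```text
time: 12.15
ee_pos: [0.5313, -0.0781, 0.0564]
tcp_rot: [0.707, 0.058, 0.702, -0.064]
wrist_force: [-2.3, -16.2, 17.7]
width: 0.0765
```

```bash
python3 -c "from h import *;show()"
```

```text
t 12.15 dock xyz mm [-6.2 32.6 56.4] yaw err deg 0.28 tilt [-1.    -0.008  0.007] F dock [-16.3  -0.7  17.7] w 0.07653999451426098 q [-0.22  0.48  1.83 -0.01  0.82 -0.04]
```

>>> servo_tool:
  moves:
    - {"travel": [0, 1.5, 0], "twist": 0, "fingers": 0.8}
    - {"travel": [0, 1.5, 0], "twist": 0, "fingers": 0.8}
    - {"travel": [0, 1, 0], "twist": 0, "fingers": 0.8}
    - {"travel": [0, 1, 0], "twist": 0, "fingers": 0.8}

```text
time: 12.65
ee_pos: [0.5321, -0.0734, 0.0564]
tcp_rot: [0.706, 0.058, 0.702, -0.064]
wrist_force: [-3.0, -17.7, 17.5]
width: 0.0766
```

```bash
python3 -c "from h import *;show()"
```

```text
t 12.65 dock xyz mm [-1.4 32.6 56.4] yaw err deg 0.29 tilt [-1.    -0.008  0.007] F dock [-18.   -0.2  17.5] w 0.07663914603092963 q [-0.21  0.48  1.83 -0.01  0.82 -0.03]
```

>>> servo_tool:
  moves:
    - {"travel": [0, 1, 0], "twist": 0, "fingers": 0.8}
    - {"travel": [0, 1, 0], "twist": 0, "fingers": 0.8}
    - {"travel": [0, 0, 0], "twist": 0, "fingers": 0.8}

```text
time: 13.02
ee_pos: [0.5326, -0.071, 0.0564]
tcp_rot: [0.707, 0.059, 0.702, -0.064]
wrist_force: [-2.5, -14.2, 16.2]
width: 0.0769
```

```bash
python3 -c "from h import *;show()"
```

```text
t 13.025 dock xyz mm [ 1.  32.6 56.4] yaw err deg 0.25 tilt [-1.    -0.008  0.007] F dock [-14.5  -0.   16.2] w 0.07690453693393007 q [-0.21  0.48  1.83 -0.01  0.82 -0.03]
```

>>> servo_tool:
  moves:
    - {"travel": [0, 1, 0], "twist": 0, "fingers": 0.8}
    - {"travel": [0, 1, 0], "twist": 0, "fingers": 0.8}
    - {"travel": [0, 0, 0], "twist": 0, "fingers": 0.8}

```text
time: 13.4
ee_pos: [0.5327, -0.0701, 0.0564]
tcp_rot: [0.706, 0.058, 0.702, -0.065]
wrist_force: [-2.6, -19.2, 17.6]
width: 0.0771
```

>>> servo_tool:
  moves:
    - {"travel": [0, 1, 0], "twist": 0, "fingers": 0.8}
    - {"travel": [0, 1, 0], "twist": 0, "fingers": 0.8}
    - {"travel": [0, 0, 0], "twist": 0, "fingers": 0.8}

```text
time: 13.78
ee_pos: [0.5327, -0.0698, 0.0564]
tcp_rot: [0.706, 0.057, 0.702, -0.066]
wrist_force: [-4.6, -26.5, 17.4]
width: 0.0767
```

```bash
python3 - <<'E'
from h import *;import cv2
a=cams.get_image("side")[170:320,270:450,::-1];b=cams.get_image("top")[130:280,260:440,::-1]
cv2.imwrite("pics/p4.png",cv2.resize(np.hstack([a,b]),None,fx=2.2,fy=2.2,interpolation=cv2.INTER_CUBIC));show()
E
```

```text
t 13.875 dock xyz mm [ 2.3 32.6 56.4] yaw err deg 0.25 tilt [-1.    -0.011  0.007] F dock [-26.5   0.1  17.2] w 0.07693381121619902 q [-0.2   0.48  1.83 -0.02  0.82 -0.02]
```

View pics/p4.png

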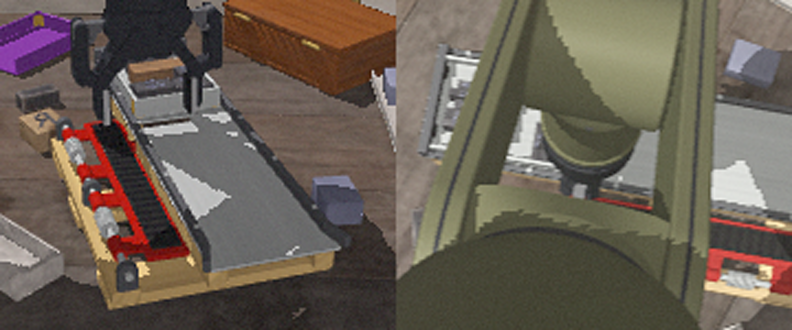

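Against the stop: the last 2 mm of command moved the tool only about 0.3 mm, while the push force rose from 14 to 26 N. The type is still standing. Next I back the pusher off the rim with the bar still held down, then lift straight up.

>>> servo_tool:
  moves:
    - {"travel": [0, -3, 0], "twist": 0, "fingers": 0.8}
    - {"travel": [0, -3, 0], "twist": 0, "fingers": 0.8}
    - {"travel": [0, -4, 0], "twist": 0, "fingers": 0.8}
    - {"travel": [0, -5, 0], "twist": 0, "fingers": 0.8}
    - {"travel": [0, -5, 0], "twist": 0, "fingers": 0.8}
    - {"travel": [0, -5, 0], "twist": 0, "fingers": 0.8}
    - {"travel": [0, -5, 0], "twist": 0, "fingers": 0.8}
    - {"travel": [0, 0, 0], "twist": 0, "fingers": 0.8}

```text
time: 14.88
ee_pos: [0.5282, -0.0905, 0.0564]
tcp_rot: [0.706, 0.065, 0.702, -0.063]
wrist_force: [2.6, 9.6, 19.3]
width: 0.0769
```

```bash
python3 -c "from h import *;show()"
```

```text
t 14.875 dock xyz mm [-18.9  33.4  56.4] yaw err deg -0.1 tilt [-1.     0.003  0.005] F dock [ 9.9 -0.9 19.3] w 0.07687162490245525 q [-0.25  0.48  1.83  0.    0.82 -0.07]
```

>>> servo_tool:
  moves:
    - {"travel": [-4, 0, 0], "twist": 0, "fingers": 0.8}
    - {"travel": [-4, 0, 0], "twist": 0, "fingers": 0.8}
    - {"travel": [-5, 0, 0], "twist": 0, "fingers": 0.8}
    - {"travel": [-10, 0, 0], "twist": 0, "fingers": 0.8}
    - {"travel": [-30, 0, 0], "twist": 0, "fingers": 0.8}
    - {"travel": [-50, 0, 0], "twist": 0, "fingers": 0.8}
    - {"travel": [-50, 0, 0], "twist": 0, "fingers": 0.8}
    - {"travel": [0, -60, 0], "twist": 0, "fingers": 0.8}
    - {"travel": [0, -60, 0], "twist": 0, "fingers": 0.8}
    - {"travel": [0, -60, 0], "twist": 0, "fingers": 0.8}
    - {"travel": [0, -60, 0], "twist": 0, "fingers": 0.8}
    - {"travel": [0, -60, 0], "twist": 0, "fingers": 0.8}

```text
time: 16.38
ee_pos: [0.4713, -0.3888, 0.207]
tcp_rot: [0.704, 0.063, 0.705, -0.063]
wrist_force: [1.0, 0.7, -0.7]
width: 0.077
```

```bash
python3 - <<'E'
from h import *;import cv2
a=cams.get_image("side")[170:320,270:450,::-1];b=cams.get_image("top")[130:280,260:440,::-1]
cv2.imwrite("pics/p5.png",cv2.resize(np.hstack([a,b]),None,fx=2.2,fy=2.2,interpolation=cv2.INTER_CUBIC));show()
E
```

```text
t 16.475 dock xyz mm [-327.3   35.9  206.9] yaw err deg -0.26 tilt [-1.    -0.004  0.   ] F dock [ 0.2  0.7 -0. ] w 0.07682277791649632 q [-0.76  0.4   1.49 -0.    1.25 -0.58]
```

View pics/p5.png

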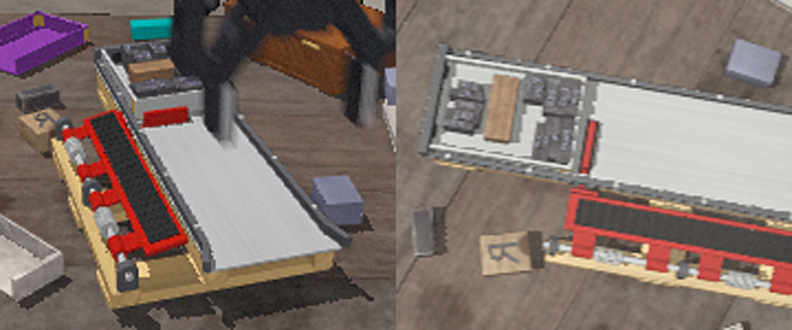

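```bash
python3 - <<'E'
from h import *;import cv2
b=np.mean([cams.get_image("top")[145:220,268:368,::-1] for _ in range(6)],0).astype(np.uint8)
cv2.imwrite("pics/p6.png",cv2.resize(b,None,fx=7,fy=7,interpolation=cv2.INTER_CUBIC));show()
c,s=np.cos(D[2]),np.sin(D[2]);i=cams.camera_info("top")
for x,y,z in((10,-44,55),(10,44,55),(0,-6,47),(0,38,47),(140,-44,34),(140,44,34)):
    print((x,y,z),(7*(proj(np.array([[D[0]+(c*x-s*y)/1e3,D[1]+(s*x+c*y)/1e3,z/1e3]]),i)+.5-[268,145])).round(0))
E
```

```text
t 16.775 dock xyz mm [-318.8   35.8  206.8] yaw err deg 0.14 tilt [-1.     0.001 -0.001] F dock [ 0.2 -0.2 -0.1] w 0.07755779771694427 q [-0.75  0.39  1.5   0.    1.25 -0.58]
(10, -44, 55) [[566. 139.]]
(10, 44, 55) [[512. 437.]]
(0, -6, 47) [[576. 279.]]
(0, 38, 47) [[550. 428.]]
(140, -44, 34) [[127.  82.]]
(140, 44, 34) [[ 68. 371.]]
```

View pics/p6.png

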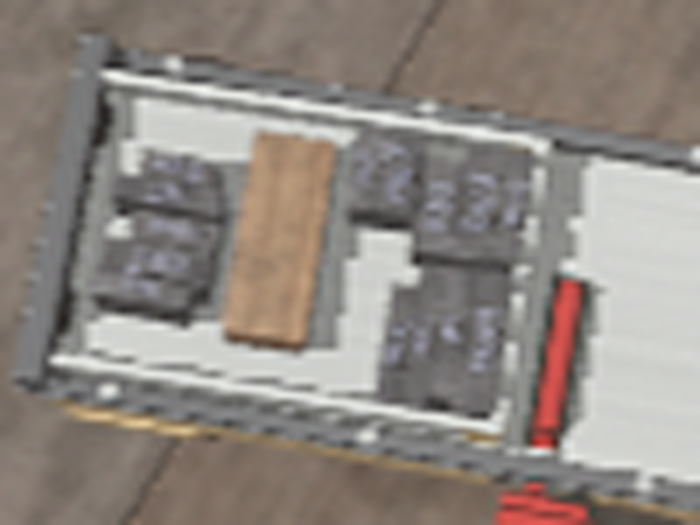

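The close crop shows the galley's front at the end stop and its square back rim running from (551,140) to (506,432). The home position predicts about (559,139) to (505,437), once corrected for the roughly 7 px offset seen on the gate. The gate is up behind the rim at (557,360), and all type and the furniture block are standing.

```bash
python3 -c "from h import *;print(ctrl.hand_in());show()"
```

```text
the job is handed in; nothing more can be done
None
the job is handed in; nothing more can be done
```

The galley is home against the end stop, the gate has sprung up behind it, and the job is handed in at about 17 s of the 48 s allowed.

- **Press and push:** I held the press bar at its end of travel with one fingertip, at about 12–20 N. With the other I pushed the galley in until the push force rose from 14 to 26 N and it stopped moving.
- **Release:** I backed the pusher off the rim with the bar still down, then lifted straight up and moved clear of the dock.
- **Last checks:** The picture before hand-in showed the back rim square and within about 1–2 mm of the home position. The type and furniture block were standing, and the wrist force was about 0. The letter block, quoin and metal block looked unmoved.
- **Disagreement:** The tool stopped about 3 mm further along the chute than my camera fit predicted. I put this down to fit error, as the gate itself showed an offset of about 2 mm.

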